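Index the tube turntable and bolt it for reading

ROBOT

A 7-joint arm with a two-finger parallel gripper is mounted at the origin on the work surface. World frame = base frame: x ahead of the robot, y to its left, z up, the work surface at z = 0. Lengths are in m, angles in rad, forces in N, time in s.
With the tool pointing down it reaches from about 0.4 to 0.85 m from the base axis. Payload 4.5 kg.
Tool frame: the origin (TCP) lies on the centre line of the jaws, within the pads' length; the fingertips stand 14 mm ahead of it and the grasp point (between the pads) lies 5 mm behind it; y points along the fingers, z is the direction in which the jaws open and shut, and the axes are right-handed (so a half turn about y gives the same grasp; the last joint's range is limited). The gripper opens to 88 mm and grips with 3 to 60 N. Pads are 18 mm wide; open, the fingers measure 123 mm over their backs; the gripper's body (75 mm by 187 mm) begins 45 mm behind the grasp point.
Start: joints at [-1.112, 0.689, -0.195, 1.565, 0.157, 0.902, -0.215], TCP at [0.258, 0.569, 0.229] pointing down, gripper open.
Joint ranges: [-3.01, 3.01], [-0.46, 2.08], [-1.47, 1.51], [0.13, 2.56], [-1, 4.14], [0.04, 2.09], [-2.66, 2.66]. Speed limits (rad/s): [2.57, 2.57, 3.14, 3.14, 3.14, 3.14, 3.14].

INTERFACE

Orientations are given as a unit quaternion [x, y, z, w].
In Python, from plant import get_state, imaging, job gives the robot as it stands.
- The arm moves only by the tool send_rows, never from a script. Its argument "motion" is a list that holds one entry, the list of rows, each a list of 7 numbers: the turn, a rotation vector about the tool's x, y, z scaled (see below), then the shift along the tool's x, y, z scaled (see below), then the gripper's target within -1 to 1 (shut at 1, half-way at 0, fully open at -1). In form: [[[rx, ry, rz, tx, ty, tz, gripper], ...]]. A call has exactly 5 rows; each row shifts and turns the commanded pose from where the row before left it, along the tool's axes as they then stand; what a row does not reach is not made up. The controller multiplies each number of a shift by 0.02 m and each number of a turn by 0.08 rad. A row lasts 1/12 s, in which the tool goes at most 41.7 mm and 7.16 degrees, less where a joint would pass 70% of its speed; a pose out of reach is approached as far as the arm can. A call with a number of a shift or a turn outside -1 to 1 is refused whole. A call with a gripper value outside its range is refused whole. The fingers move at their own pace and stop on an object; "force" is the grip in N (left out, the last holds). Time passes only in rows, so rows that do not move let the fingers close, or fill a call up. It gives the time, the measured TCP pose, the force and the opening at its end, in the units of the state.
- get_state(): the state, without advancing time (a new reading comes with each control period).
- imaging.snapshot(name): name is "side" or "top"; returns a dict with "img" (420x560x3 uint8, red, green, blue), "camera_matrix" (3x3 intrinsics, pixels), "dist_coeffs" ([k1, k2, p1, p2, k3] as OpenCV has them; the pictures are not rectified), "R" (3x3) and "t" (3): a world point X has camera coordinates R X + t. Camera axes: x right, y down, z forward; pixel columns grow to the right and rows downward; lengths in m; the calibration is good to about 2 mm. A picture is of the moment at which its call begins. There is no depth.
- job.finish_job(): hands the job in, once; it reports no verdict.
The state is a dict: "clock": time; "q": joint angles; "qd": joint speeds; "joint_torque": joint torques, N m; "tool_pos": TCP position; "eef_rot": TCP orientation; "contact_force": force on the tool from outside, world axes, zero at the start; "moment": the same for the moment, N m; "opening": opening from 0.0 (shut) to 1.0 (fully open).
Only numpy, scipy, OpenCV 4.12 (cv2) and the standard library are available. Lean on these libraries where they do the work, as an engineer would, in place of code of your own. Each camera call takes 0.05 s, during which the arm holds its last target.

TASK

The tube turntable has been left standing between two of its places. Push its disc on round, anticlockwise seen from above, by one of the upright steel pegs until it drops into the very next detent, not a place further; then slide the locking bolt fully home towards the disc so that the tubes can be read, and take the gripper away. Be gentle with both (never more than about 25 N; a bolt that will not go in means that the disc is not seated), and leave the things standing around where they are.

Things in the scene. Friction and masses are not known exactly. Their poses are not given: they have to be found in the camera images.
- base: Fixed white base of the turntable, 270 mm (its x) by 445 mm (its y), 30 mm high. Origin: on the bench under the disc's axis, z up. The reader head (white box, 130 x 85 mm, top at 155 mm) stands on it at y 143 to 228 mm. The locking bolt is at the other side, y -118 to -182 mm, and slides along +y towards the axis.
- hub (a point): Centre of the disc's top, on its upright axis, 63 mm above the bench. Aluminium disc, 240 mm across. It does not coast and stays where it is left, and does not spring into the seat: it must be pushed up against the rise. Six tubes stand on it 50 mm from the axis, midway between the pegs, tops 125 mm above the bench; hub 44 mm wide, top at 93 mm.
- peg (a point): Middle (85 mm above the bench) of one of six equal upright steel pegs on the disc, 12 mm in diameter, from 63 to 108 mm above the bench, 98 mm from the axis, 60 degrees apart. It lies straight towards base -x from the axis when joint carousel reads 0, and turns with the disc.
- carousel (a joint): Disc angle in rad, growing anticlockwise from above; starts at -0.7 to -0.4. The next detent lies somewhere from -0.26 to 0.26: its ring is hidden and its setting unknown, so feel for it. Turning takes about 4 to 8 N at a peg, easing over the last 0.17 rad to the seat, then rising sharply where the disc comes up against the far side of the notch, which holds to over 20 N. The detent after it is 1.05 rad on.
- bolt (a joint): Travel of the locking bolt in m: 0 to 0.003 at the start (out), 0.018 fully home at its stop. It slides with about 3 N of friction and stays where it is left. It enters its hidden slot (2.5 mm of play each way) only when the disc is seated; otherwise it stops dead at 0.006.
- bolt_post (a point): On the axis of the bolt's upright steel post, 80 mm above the bench; post 14 mm in diameter, from 35 to 105 mm above the bench. Moves with the bolt. Pushed along base +y it slides the bolt in. With the bolt out it is 175 mm from the disc's axis; a guide block (40 mm wide, top at 60 mm) stands between it and the disc.
- rack: Loose bystander: black tube rack, 95 x 158 mm, 93 mm high with its capped tubes; origin under its centre.
- small_rack: Loose bystander: small black tube rack, 53 x 95 mm, 93 mm high with its tubes; origin under its centre.
- jar: Loose bystander beside the turntable: jar, 60 mm wide, 68 mm high; origin under its centre.
- tape: Loose bystander beside the turntable: roll of paper tape lying flat, 72 mm wide, 19 mm high; origin under its centre.
- vial: Loose bystander beside the turntable: small bottle, 34 mm wide, 75 mm high; origin under its centre.
- tip_box: Loose bystander beside the turntable: closed grey box, 85 x 120 x 60 mm; origin under its centre.
- cup: Loose bystander: plastic cup, 72 mm wide, 70 mm high; origin under its centre.

How it is judged:
By the outcome, as a careful person would: the job done as asked, in the order asked, and still so for the second after the job is handed in, with the robot touching nothing.
It also fails if it takes over 72 s, if anything falls off the work surface, if the arm or the gripper's body presses on something with over 40 N, if the wrist force passes 120 N, or if a joint passes its speed limit or range.

## Working session

There is one attempt and no reset: what is moved stays moved. The work goes in short steps, Python scripts to look and compute and a tool call to move; the robot and the scene stay as the last step left them, time stands still between calls to the robot, and variables do not carry over. Pictures are saved under pics/ and viewed, and the job is handed in when it is done.

Besides the shell and the picture viewer there is one more tool, called after "Emit:" by a JSON object that holds its "fn" and its "kwargs". send_rows: Moves the arm, as the interface text tells. Its arguments: {"type":"object","properties":{"motion":{"type":"array"},"force":{"type":"number"}},"required":["motion"]}

```bash
mkdir -p pics
python3 - <<'E'
from plant import get_state, imaging
import cv2, json, numpy as np
for n in ("side","top"):
    s=imaging.snapshot(n)
    cv2.imwrite(f"pics/{n}0.png",s["img"][:,:,::-1])
    print(n,s["camera_matrix"],s["dist_coeffs"],s["R"],s["t"])
    np.savez(f"{n}0.npz",**{k:np.array(v) for k,v in s.items()})
print(get_state())
E
```

```text
side [[489.33078339   0.         268.72241401]
 [  0.         489.33078339 212.36340585]
 [  0.           0.           1.        ]] [-0.08075702  0.          0.          0.          0.        ] [[ 0.99931006 -0.03000741  0.02188514]
 [ 0.00291998 -0.52395441 -0.85174131]
 [ 0.03702536  0.85121756 -0.52350529]] [-0.58717807  0.04974734  1.47189835]
top [[469.22457658   0.         280.05142332]
 [  0.         469.22457658 213.61258054]
 [  0.           0.           1.        ]] [-0.11960153  0.          0.          0.          0.        ] [[-0.02156432 -0.99970695 -0.01099949]
 [-0.99349113  0.02265851 -0.11163322]
 [ 0.11184974  0.0085206  -0.9936886 ]] [-0.03128741  0.61509039  1.54512019]
{'clock': 0.1, 'q': array([-1.11220213,  0.68988819, -0.19450516,  1.56617043,  0.15733008,
        0.90249811, -0.21510214]), 'qd': array([ 0.0011359 , -0.00090795, -0.00055426, -0.00174692, -0.0015342 ,
       -0.00037455,  0.00195166]), 'joint_torque': array([-3.06812035e-03, -5.28498745e+01, -1.27131421e+00, -1.53834254e+01,
       -5.25274768e-02,  2.08647834e-03,  3.08505366e-05]), 'tool_pos': array([0.25741278, 0.56893233, 0.22821586]), 'eef_rot': array([ 0.69177396, -0.14910189,  0.14896923, -0.69067039]), 'contact_force': array([-0.81553992, -0.95214824,  0.54783667]), 'moment': array([ 0.03244358, -0.02914116, -0.01897191]), 'opening': 1.00176921382881}
```

View pics/side0.png

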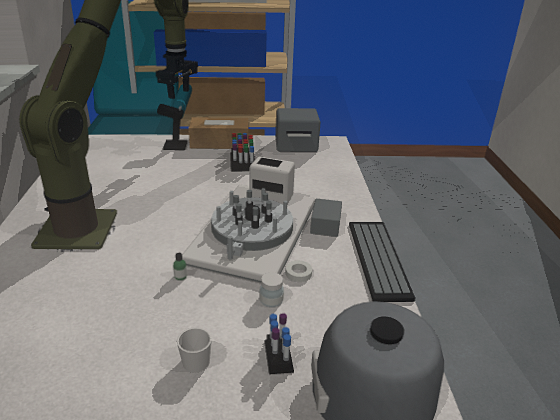

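View pics/top0.png

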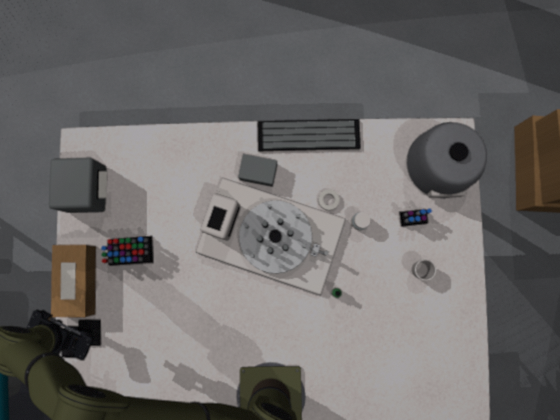

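The top view shows the turntable with its disc centre near (275,237), the reader near (220,215) and the bolt near (315,250). I'll zoom in on both views.

```bash
cat > h.py <<'E'
import numpy as np, cv2
def load(n): 
    d=np.load(n+".npz"); return {k:d[k] for k in d}
def ray(s,u,v):
    p=cv2.undistortPoints(np.array([[[u,v]]],float),s["camera_matrix"],s["dist_coeffs"])[0,0]
    d=s["R"].T@np.array([p[0],p[1],1]); c=-s["R"].T@s["t"]; return c,d
def onz(s,u,v,z):
    c,d=ray(s,u,v); return c+d*(z-c[2])/d[2]
def proj(s,P):
    P=np.atleast_2d(np.array(P,float))
    return cv2.projectPoints(P,cv2.Rodrigues(s["R"])[0],s["t"],s["camera_matrix"],s["dist_coeffs"])[0][:,0]
E
python3 - <<'E'
import cv2
a=cv2.imread("pics/top0.png")[170:310,185:385]; cv2.imwrite("pics/t0z.png",cv2.resize(a,None,fx=4,fy=4,interpolation=cv2.INTER_CUBIC))
a=cv2.imread("pics/side0.png")[150:310,165:345]; cv2.imwrite("pics/s0z.png",cv2.resize(a,(720,600),interpolation=cv2.INTER_CUBIC)) if 0 else cv2.imwrite("pics/s0z.png",cv2.resize(a[:150],None,fx=4,fy=4,interpolation=cv2.INTER_CUBIC))
E
```

```text
(no output)
```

View pics/t0z.png

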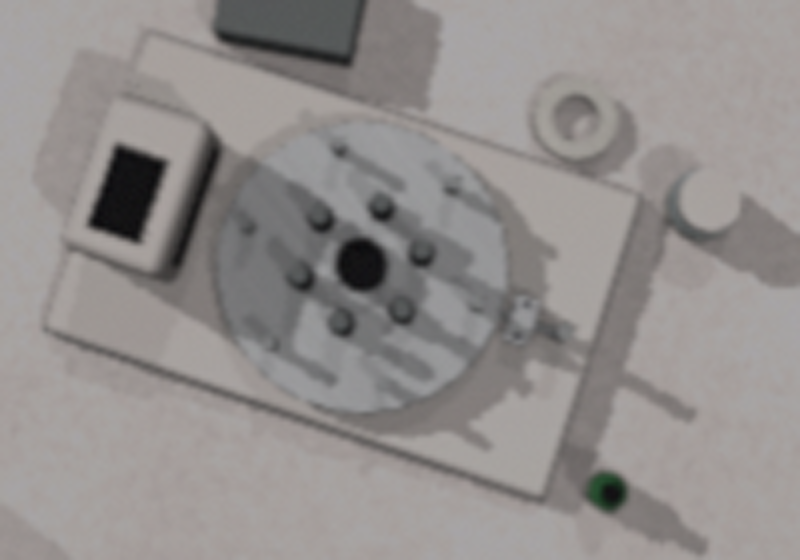

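View pics/s0z.png

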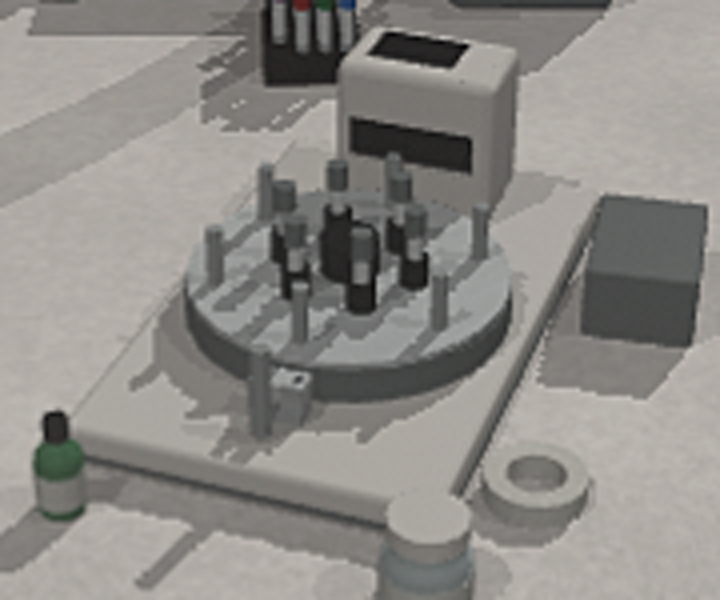

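Run:
```python
from h import *
T=load("top0"); S=load("side0")
t=lambda x,y:((x+.5)/4-.5+185,(y+.5)/4-.5+170)
s=lambda x,y:((x+.5)/4-.5+165,(y+.5)/4-.5+150)
C=np.array([onz(T,*t(*p),.03)[:2] for p in [(148,32),(640,193),(545,498),(45,328)]])
print(C, [np.linalg.norm(C[i]-C[(i+1)%4]) for i in range(4)], "ctr",C.mean(0))
yd=(C[0]+C[3]-C[1]-C[2]);yd/=np.linalg.norm(yd)
xd=(C[0]+C[1]-C[2]-C[3]);xd/=np.linalg.norm(xd)
print("yd",yd,"xd",xd, "yaw",np.arctan2(-yd[0],yd[1]),np.arctan2(xd[1],xd[0]))
hub=onz(T,*t(361,265),.093); print("hubT",hub)
print("hubTdisc",onz(T,*t(361,265),.063))
yaw=(np.arctan2(-yd[0],yd[1])+np.arctan2(xd[1],xd[0]))/2
# disc edge top view ellipse extents
for nm,p,z in [("pA",(341,148),.108),("pB",(453,185),.108),("pC",(247,225),.108),("pD",(270,342),.108),("pE",(477,305),.108)]:
    P=onz(T,*t(*p),z)[:2]-hub[:2]; print(nm,P,np.linalg.norm(P),np.degrees(np.arctan2(P[1],P[0])))
for nm,p in [("L",(213,230)),("F",(300,287)),("R",(440,275)),("RB",(482,208)),("BL",(265,167)),("B",(394,156))]:
    P=onz(S,*s(*p),.108)[:2]-hub[:2]; a=np.arctan2(P[1],P[0]);print(nm,P,np.linalg.norm(P),np.degrees(a), (np.degrees(a-yaw-np.pi)+30)%60-30)
print("yaw",np.degrees(yaw))
print("post T",onz(T,*t(562,333),.105),"post S",onz(S,*s(260,352),.105))
R=np.array([[np.cos(yaw),-np.sin(yaw)],[np.sin(yaw),np.cos(yaw)]])
print("post pred",hub[:2]+R@[0,-.175])
```

```text
[[ 0.74303192  0.15210914]
 [ 0.59528764 -0.2624178 ]
 [ 0.34249364 -0.17469872]
 [ 0.49242879  0.24124816]] [np.float64(0.4400692646763613), np.float64(0.26758072232034513), np.float64(0.4421451733309385), np.float64(0.26598438513318096)] ctr [ 0.5433105  -0.01093981]
yd [0.33742354 0.94135294] xd [ 0.94346669 -0.33146736] yaw -0.34417857136172586 -0.33785843339794097
hubT [ 0.53580342 -0.02718318  0.093     ]
hubTdisc [ 0.53775377 -0.02656364  0.063     ]
pA [0.09348401 0.01384318] 0.09450340261639426 8.423191807181329
pB [ 0.06154403 -0.07533352] 0.09727695911775504 -50.752749849048655
pC [0.03308526 0.09033094] 0.09619934454991705 69.88387527059555
pD [-0.06074962  0.07335648] 0.09524541705565522 129.6295974818731
pE [-0.03494032 -0.09198745] 0.09839978099772731 -110.79867525088197
L [-0.09666783 -0.02257866] 0.09926965665974126 -166.85314128294863 -27.31422036071217
F [-0.0333697  -0.09732676] 0.10288846202379984 -108.92492014355487 -29.385999221318457
R [ 0.06238143 -0.08163681] 0.10274245543528844 -52.61533941819892 26.923581504037543
RB [0.09666066 0.00973562] 0.09714970535668592 5.751412078811493 25.29033300104797
BL [-0.06307685  0.06952228] 0.09387244394614211 132.21713370350622 -28.24394537425732
B [0.03419243 0.08752349] 0.09396532814825845 68.66111632420206 28.20003724643854
yaw -19.538920922236475
post T [ 0.477116   -0.18644045  0.105     ] post S [ 0.47803127 -0.19792269  0.105     ]
post pred [ 0.47727518 -0.19210572]
```

```bash
cat >> h.py <<'E'
from scipy.spatial.transform import Rotation as Ro
hub=np.array([.5357,-.0290]); yaw=np.radians(-19.5)
Rb=np.array([[np.cos(yaw),-np.sin(yaw)],[np.sin(yaw),np.cos(yaw)]])
def target(ang_deg,r,xdir_deg,z):
    a=np.radians(ang_deg); p=np.r_[hub+r*np.array([np.cos(a),np.sin(a)]),z]
    return p,xdir_deg
def plan(p,xdir):  # remaining shift in tool axes (in units of rows .02) & yaw turn
    from plant import get_state
    st=get_state(); R=Ro.from_quat(st["eef_rot"]).as_matrix()
    x=np.array([np.cos(np.radians(xdir)),np.sin(np.radians(xdir)),0]); y=np.array([0,0,-1.]); z=np.cross(x,y)
    Rt=np.c_[x,y,z]
    rv=Ro.from_matrix(R.T@Rt).as_rotvec()
    print("pos",st["tool_pos"].round(4),"dP",(p-st["tool_pos"]).round(4))
    print("xaxis ang",np.degrees(np.arctan2(R[1,0],R[0,0])).round(1),"tool shift /.02:",(R.T@(p-st["tool_pos"])/.02).round(2),"turn/.08:",(rv/.08).round(2))
    print("shift in target frame /.02",(Rt.T@(p-st["tool_pos"])/.02).round(2))
    print("F",st["contact_force"].round(2),"q",st["q"].round(2),"t",round(st["clock"],2))
E
python3 - <<'E'
from h import *
p,x=target(309.3-15,.098,39.3-15,.2)
plan(p,x)
E
```

```text
pos [0.2574 0.5689 0.2282] dP [ 0.3186 -0.6872 -0.0282]
xaxis ang -24.3 tool shift /.02: [ 28.67   1.45 -24.74] turn/.08: [ 2.000e-02 -1.061e+01 -1.000e-02]
shift in target frame /.02 [  0.38   1.41 -37.87]
F [-0.82 -0.95  0.55] q [-1.11  0.69 -0.19  1.57  0.16  0.9  -0.22] t 0.1
```

The peg tops fit a disc centre of (0.536,-0.029), a base yaw of -19.5° and a carousel angle of about -0.54. I'll push the peg at 309° from its clockwise side with the gripper shut. First I'll traverse at height.

Emit:
{"fn": "send_rows", "kwargs": {"motion": [[[0,0,0,0.5,0,-0.43,1],[0,0,0,0.95,0,-0.82,1],[0,0,0,0.95,0,-0.82,1],[0,0,0,0.95,0,-0.82,1],[0,0,0,0.95,0,-0.82,1]]], "force": 20}}

```text
clock: 0.52
tool_pos: [0.3055, 0.4651, 0.2285]
eef_rot: [0.692, -0.149, 0.149, -0.691]
contact_force: [0.2, 0.7, 0.1]
opening: 0.645
```

Emit:
{"fn": "send_rows", "kwargs": {"motion": [[[0,0,0,0.95,0,-0.82,1],[0,0,0,0.95,0,-0.82,1],[0,0,0,0.95,0,-0.82,1],[0,0,0,0.95,0,-0.82,1],[0,0,0,0.95,0,-0.82,1]]]}}

```text
clock: 0.93
tool_pos: [0.3583, 0.3512, 0.2287]
eef_rot: [0.691, -0.149, 0.149, -0.691]
contact_force: [-0.5, -0.3, -0.1]
opening: 0.268
```

Emit:
{"fn": "send_rows", "kwargs": {"motion": [[[0,0,0,0.95,0,-0.82,1],[0,0,0,0.95,0,-0.82,1],[0,0,0,0.95,0,-0.82,1],[0,0,0,0.95,0,-0.82,1],[0,0,0,0.95,0,-0.82,1]]]}}

```text
clock: 1.35
tool_pos: [0.4111, 0.2374, 0.2287]
eef_rot: [0.691, -0.149, 0.149, -0.691]
contact_force: [-0.3, -0.4, 0.3]
opening: 0.009
```

Emit:
{"fn": "send_rows", "kwargs": {"motion": [[[0,0,0,0.95,0,-0.82,1],[0,0,0,0.95,0,-0.82,1],[0,0,0,0.95,0,-0.82,1],[0,0,0,0.95,0,-0.82,1],[0,0,0,0.95,0,-0.82,1]]]}}

```text
clock: 1.77
tool_pos: [0.4638, 0.1236, 0.2287]
eef_rot: [0.691, -0.149, 0.149, -0.691]
contact_force: [-0.2, 0.3, -0.0]
opening: 0.001
```

Run:
```python
from h import *
p,x=target(309.3-15,.098,39.3-15+180,.2)
plan(p,x)
```

```text
pos [0.4638 0.1236 0.2287] dP [ 0.1122 -0.2419 -0.0287]
xaxis ang -24.3 tool shift /.02: [10.1   1.43 -8.71] turn/.08: [1.000e-02 2.866e+01 0.000e+00]
shift in target frame /.02 [-0.14  1.44 13.33]
F [-0.23  0.33 -0.01] q [-0.19  0.51 -0.26  1.99  0.2   0.67  0.57] t 1.77
```

Emit:
{"fn": "send_rows", "kwargs": {"motion": [[[0,0,0,0.95,0,-0.82,1],[0,0,0,0.95,0,-0.82,1],[0,0,0,0.95,0,-0.82,1],[0,0,0,0.95,0,-0.82,1],[0,0,0,0.95,0,-0.82,1]]]}}

```text
clock: 2.18
tool_pos: [0.5165, 0.0097, 0.2287]
eef_rot: [0.691, -0.149, 0.149, -0.691]
contact_force: [0.3, 0.5, -0.2]
opening: 0.002
```

Emit:
{"fn": "send_rows", "kwargs": {"motion": [[[0,0,0,0.95,0,-0.82,1],[0,0,0,0.95,0,-0.82,1],[0,0,0,0.95,0,-0.82,1],[0,0,0,0.95,0,-0.82,1],[0,0,0,0.95,0,-0.82,1]]]}}

```text
clock: 2.6
tool_pos: [0.5692, -0.1041, 0.2285]
eef_rot: [0.691, -0.149, 0.149, -0.691]
contact_force: [0.9, 0.4, -0.8]
opening: 0.007
```

Emit:
{"fn": "send_rows", "kwargs": {"motion": [[[0,1,0,0,0,0,1],[0,1,0,0,0,0,1],[0,1,0,0,0,0,1],[0,1,0,0,0,0,1],[0,1,0,0,0,0,1]]]}}

```text
clock: 3.02
tool_pos: [0.5688, -0.1029, 0.2285]
eef_rot: [0.647, -0.285, 0.284, -0.647]
contact_force: [0.0, -0.2, -0.7]
opening: 0.003
```

Emit:
{"fn": "send_rows", "kwargs": {"motion": [[[0,1,0,0,0,0,1],[0,1,0,0,0,0,1],[0,1,0,0,0,0,1],[0,1,0,0,0,0,1],[0,1,0,0,0,0,1]]]}}

```text
clock: 3.43
tool_pos: [0.5688, -0.1028, 0.2285]
eef_rot: [0.578, -0.408, 0.407, -0.578]
contact_force: [-0.4, -0.2, -0.2]
opening: 0.003
```

Emit:
{"fn": "send_rows", "kwargs": {"motion": [[[0,1,0,0,0,0,1],[0,1,0,0,0,0,1],[0,1,0,0,0,0,1],[0,1,0,0,0,0,1],[0,1,0,0,0,0,1]]]}}

```text
clock: 3.85
tool_pos: [0.5688, -0.1028, 0.2285]
eef_rot: [-0.486, 0.515, -0.514, 0.485]
contact_force: [0.7, -0.6, -0.4]
opening: 0.003
```

Emit:
{"fn": "send_rows", "kwargs": {"motion": [[[0,1,0,0,0,0,1],[0,1,0,0,0,0,1],[0,1,0,0,0,0,1],[0,1,0,0,0,0,1],[0,1,0,0,0,0,1]]]}}

```text
clock: 4.27
tool_pos: [0.5688, -0.1027, 0.2285]
eef_rot: [-0.374, 0.601, -0.6, 0.373]
contact_force: [-0.7, 0.2, 0.2]
opening: 0.004
```

Emit:
{"fn": "send_rows", "kwargs": {"motion": [[[0,1,0,0,0,0,1],[0,1,0,0,0,0,1],[0,1,0,0,0,0,1],[0,1,0,0,0,0,1],[0,1,0,0,0,0,1]]]}}

```text
clock: 4.68
tool_pos: [0.5689, -0.1026, 0.2285]
eef_rot: [-0.247, 0.663, -0.662, 0.247]
contact_force: [0.4, -0.8, 0.9]
opening: 0.002
```

Emit:
{"fn": "send_rows", "kwargs": {"motion": [[[0,0.8,0,0,0,0,1],[0,0.8,0,0,0,0,1],[0,0.8,0,0,0,0,1],[0,0.8,0,0,0,0,1],[0,0.4,0,0,0,0,1]]]}}

```text
clock: 5.1
tool_pos: [0.5689, -0.1026, 0.2285]
eef_rot: [-0.15, 0.691, -0.691, 0.149]
contact_force: [-0.4, 0.7, 0.0]
opening: 0.007
```

Run:
```python
from h import *
from plant import imaging
p,x=target(309.3-18,.098,39.3-15+180,.09)
plan(p,x)
for n in ("top","side"):
    s=imaging.snapshot(n); np.savez(n+"1.npz",**{k:np.array(v) for k,v in s.items()})
    im=s["img"][:,:,::-1]
    a=im[170:310,185:385] if n=="top" else im[150:300,165:345]
    cv2.imwrite(f"pics/{n}1.png",cv2.resize(a,None,fx=4,fy=4,interpolation=cv2.INTER_CUBIC))
```

```text
pos [ 0.5689 -0.1026  0.2285] dP [ 0.0024 -0.0177 -0.1385]
xaxis ang -155.6 tool shift /.02: [0.25 6.92 0.86] turn/.08: [0.01 0.03 0.01]
shift in target frame /.02 [0.25 6.92 0.86]
F [-0.38  0.7   0.01] q [-0.13  0.66  0.4   1.73 -0.33  0.82 -0.72] t 5.1
```

View pics/side1.png

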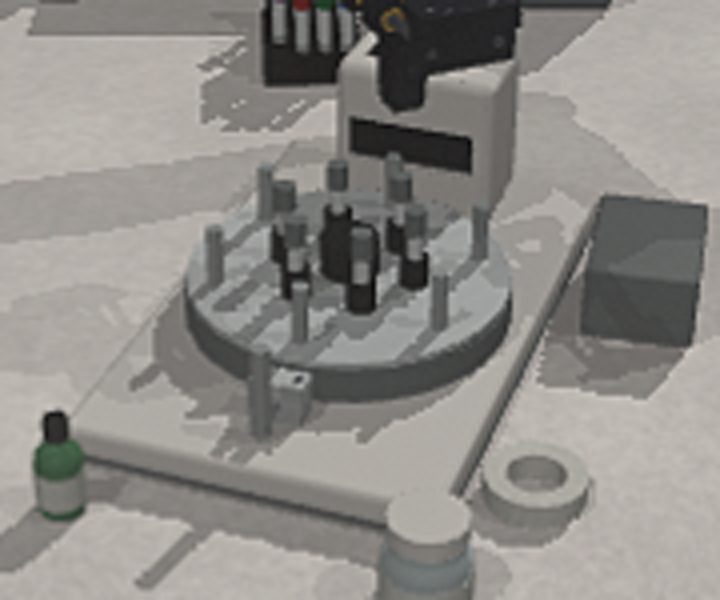

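The fingers are high over the disc and nothing has moved. Next I'll step sideways and descend behind peg B (world 309°).

Emit:
{"fn": "send_rows", "kwargs": {"motion": [[[0,0,0,0.12,0.3,0.43,1],[0,0,0,0.12,0.8,0.43,1],[0,0,0,0,0.9,0,1],[0,0,0,0,0.9,0,1],[0,0,0,0,0.9,0,1]]]}}

```text
clock: 5.62
tool_pos: [0.5719, -0.1216, 0.1518]
eef_rot: [0.15, -0.691, 0.691, -0.151]
contact_force: [-1.0, 0.6, -1.0]
opening: 0.003
```

Emit:
{"fn": "send_rows", "kwargs": {"motion": [[[0,0,0,0,0.9,0,1],[0,0,0,0,0.9,0,1],[0,0,0,0,0.8,0,1],[0,0,0,0,0.5,0,1],[0,0,0,0,0,0,1]]]}}

```text
clock: 6.03
tool_pos: [0.5704, -0.1207, 0.0886]
eef_rot: [-0.152, 0.692, -0.69, 0.149]
contact_force: [-0.0, 0.1, -0.3]
opening: 0.003
```

Run:
```python
from h import *
from plant import imaging
p,x=target(309.3-18,.098,39.3-15+180,.09)
plan(p,x)
for n in ("top","side"):
    s=imaging.snapshot(n); np.savez(n+"2.npz",**{k:np.array(v) for k,v in s.items()})
    im=s["img"][:,:,::-1]
    a=im[170:310,185:385] if n=="top" else im[150:300,165:345]
    cv2.imwrite(f"pics/{n}2.png",cv2.resize(a,None,fx=4,fy=4,interpolation=cv2.INTER_CUBIC))
```

```text
pos [ 0.5704 -0.1207  0.0886] dP [0.0009 0.0004 0.0014]
xaxis ang -155.4 tool shift /.02: [-0.05 -0.07 -0.  ] turn/.08: [0.03 0.06 0.04]
shift in target frame /.02 [-0.05 -0.07 -0.  ]
F [-0.04  0.13 -0.27] q [-0.03  0.86  0.28  1.82 -0.43  0.53 -0.61] t 6.03
```

View pics/side2.png

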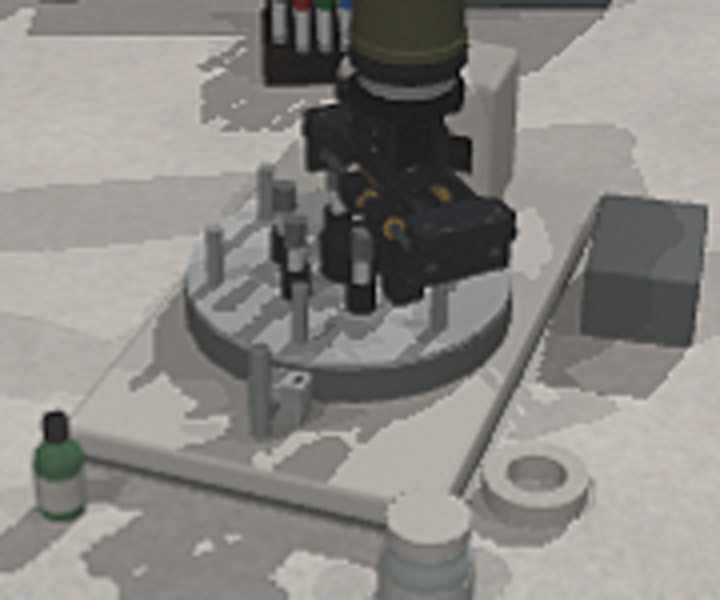

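The fingertips stand about 15 mm short of the peg, clear of the disc. Next I'll close the gap slowly along the arc.

Emit:
{"fn": "send_rows", "kwargs": {"motion": [[[0,-0.25,0,-0.1,0,0,1],[0,-0.25,0,-0.1,0,0,1],[0,-0.25,0,-0.1,0,0,1],[0,-0.25,0,-0.1,0,0,1],[0,-0.25,0,-0.1,0,0,1]]]}}

```text
clock: 6.55
tool_pos: [0.5814, -0.1158, 0.0914]
eef_rot: [0.185, -0.682, 0.682, -0.186]
contact_force: [0.4, 0.2, -0.1]
opening: 0.005
```

Emit:
{"fn": "send_rows", "kwargs": {"motion": [[[0,-0.13,0,-0.05,0,0,1],[0,-0.13,0,-0.05,0,0,1],[0,-0.13,0,-0.05,0,0,1],[0,-0.13,0,-0.05,0,0,1],[0,-0.13,0,-0.05,0,0,1]]]}}

```text
clock: 6.97
tool_pos: [0.5851, -0.1134, 0.0909]
eef_rot: [-0.203, 0.677, -0.677, 0.203]
contact_force: [0.9, 0.4, -0.4]
opening: 0.005
```

Emit:
{"fn": "send_rows", "kwargs": {"motion": [[[0,-0.13,0,-0.05,0,0,1],[0,-0.13,0,-0.05,0,0,1],[0,-0.13,0,-0.05,0,0,1],[0,-0.13,0,-0.05,0,0,1],[0,-0.13,0,-0.05,0,0,1]]]}}

```text
clock: 7.38
tool_pos: [0.5875, -0.1121, 0.0908]
eef_rot: [0.221, -0.672, 0.672, -0.219]
contact_force: [-5.2, -3.1, 2.6]
opening: 0.004
```

```bash
cat >> h.py <<'E'
def pol():
    from plant import get_state
    st=get_state(); R=Ro.from_quat(st["eef_rot"]).as_matrix()
    d=st["tool_pos"][:2]-hub; a=np.arctan2(d[1],d[0]); tg=np.array([-np.sin(a),np.cos(a)]); ra=np.array([np.cos(a),np.sin(a)])
    F=st["contact_force"]
    push=-R[:2,0]
    print("polar deg %.2f r %.4f z %.4f | pushdir-tangent deg %.1f | Ftan %.1f Frad %.1f Fz %.1f Falongtool %.1f t %.2f"%(np.degrees(a)%360,np.hypot(*d),st["tool_pos"][2],np.degrees(np.arctan2(push[1],push[0])-a-np.pi/2)%360,F[:2]@tg,F[:2]@ra,F[2],F[:2]@push,st["clock"]))
E
python3 -c "
from h import *
pol()"
```

```text
polar deg 301.92 r 0.0979 z 0.0908 | pushdir-tangent deg 4.3 | Ftan -6.1 Frad -0.1 Fz 2.6 Falongtool -6.1 t 7.38
```

Contact at about 6 N, and the peg is now turning. I'll push on in short steps and watch the force.

Emit:
{"fn": "send_rows", "kwargs": {"motion": [[[0,-0.09,0,-0.05,0,0,1],[0,-0.09,0,-0.05,0,0,1],[0,-0.09,0,-0.05,0,0,1],[0,-0.09,0,-0.05,0,0,1],[0,-0.09,0,-0.05,0,0,1]]]}}

```text
clock: 7.8
tool_pos: [0.5895, -0.1109, 0.0908]
eef_rot: [0.234, -0.668, 0.668, -0.229]
contact_force: [-7.8, -6.3, 4.7]
opening: 0.001
```

```bash
python3 -c "
from h import *
pol()"
```

```text
polar deg 303.29 r 0.0980 z 0.0908 | pushdir-tangent deg 4.9 | Ftan -10.0 Frad 1.0 Fz 4.7 Falongtool -10.0 t 7.80
```

Emit:
{"fn": "send_rows", "kwargs": {"motion": [[[0,-0.1,0,-0.04,0,0,1],[0,-0.1,0,-0.04,0,0,1],[0,-0.1,0,-0.04,0,0,1],[0,-0.1,0,-0.04,0,0,1],[0,-0.1,0,-0.04,0,0,1]]]}}

```text
clock: 8.22
tool_pos: [0.5928, -0.1086, 0.0908]
eef_rot: [0.247, -0.663, 0.664, -0.242]
contact_force: [-8.2, -7.0, 2.8]
opening: 0.008
```

```bash
python3 -c "
from h import *
pol()"
```

```text
polar deg 305.66 r 0.0980 z 0.0908 | pushdir-tangent deg 4.8 | Ftan -10.7 Frad 0.9 Fz 2.8 Falongtool -10.8 t 8.22
```

Emit:
{"fn": "send_rows", "kwargs": {"motion": [[[0,-0.1,0,-0.04,0,0,1],[0,-0.1,0,-0.04,0,0,1],[0,-0.1,0,-0.04,0,0,1],[0,-0.1,0,-0.04,0,0,1],[0,-0.1,0,-0.04,0,0,1]]]}}

```text
clock: 8.63
tool_pos: [0.596, -0.1064, 0.0908]
eef_rot: [0.26, -0.658, 0.659, -0.255]
contact_force: [-6.4, -6.6, 3.9]
opening: 0.005
```

```bash
python3 -c "
from h import *
pol()"
```

```text
polar deg 307.92 r 0.0981 z 0.0908 | pushdir-tangent deg 4.8 | Ftan -9.1 Frad 1.3 Fz 3.9 Falongtool -9.2 t 8.63
```

Emit:
{"fn": "send_rows", "kwargs": {"motion": [[[0,-0.1,0,-0.04,0,0,1],[0,-0.1,0,-0.04,0,0,1],[0,-0.1,0,-0.04,0,0,1],[0,-0.1,0,-0.04,0,0,1],[0,-0.1,0,-0.04,0,0,1]]]}}

```text
clock: 9.05
tool_pos: [0.5991, -0.1039, 0.0908]
eef_rot: [0.273, -0.652, 0.654, -0.269]
contact_force: [-6.0, -7.6, 2.0]
opening: 0.005
```

```bash
python3 -c "
from h import *
pol()"
```

```text
polar deg 310.25 r 0.0981 z 0.0908 | pushdir-tangent deg 4.8 | Ftan -9.5 Frad 1.9 Fz 2.0 Falongtool -9.6 t 9.05
```

Emit:
{"fn": "send_rows", "kwargs": {"motion": [[[0,-0.1,0,-0.04,0,0,1],[0,-0.1,0,-0.04,0,0,1],[0,-0.1,0,-0.04,0,0,1],[0,-0.1,0,-0.04,0,0,1],[0,-0.1,0,-0.04,0,0,1]]]}}

```text
clock: 9.47
tool_pos: [0.6021, -0.1013, 0.0908]
eef_rot: [0.286, -0.647, 0.649, -0.282]
contact_force: [-6.7, -7.0, 2.9]
opening: 0.0
```

```bash
python3 -c "
from h import *
pol()"
```

```text
polar deg 312.57 r 0.0981 z 0.0908 | pushdir-tangent deg 4.8 | Ftan -9.7 Frad 0.6 Fz 2.9 Falongtool -9.7 t 9.47
```

Emit:
{"fn": "send_rows", "kwargs": {"motion": [[[0,-0.1,0,-0.04,0,0,1],[0,-0.1,0,-0.04,0,0,1],[0,-0.1,0,-0.04,0,0,1],[0,-0.1,0,-0.04,0,0,1],[0,-0.1,0,-0.04,0,0,1]]]}}

```text
clock: 9.88
tool_pos: [0.6049, -0.0985, 0.0908]
eef_rot: [0.299, -0.641, 0.643, -0.295]
contact_force: [-5.0, -8.9, 2.3]
opening: 0.003
```

```bash
python3 -c "
from h import *
pol()"
```

```text
polar deg 314.87 r 0.0981 z 0.0908 | pushdir-tangent deg 4.7 | Ftan -9.8 Frad 2.8 Fz 2.3 Falongtool -10.0 t 9.88
```

Emit:
{"fn": "send_rows", "kwargs": {"motion": [[[0,-0.1,0,-0.04,0,0,1],[0,-0.1,0,-0.04,0,0,1],[0,-0.1,0,-0.04,0,0,1],[0,-0.1,0,-0.04,0,0,1],[0,-0.1,0,-0.04,0,0,1]]]}}

```text
clock: 10.3
tool_pos: [0.6084, -0.0949, 0.0909]
eef_rot: [0.311, -0.635, 0.637, -0.308]
contact_force: [-3.7, -5.5, 0.2]
opening: 0.005
```

```bash
python3 -c "
from h import *
pol()"
```

```text
polar deg 317.82 r 0.0981 z 0.0909 | pushdir-tangent deg 4.1 | Ftan -6.5 Frad 0.9 Fz 0.2 Falongtool -6.6 t 10.30
```

Emit:
{"fn": "send_rows", "kwargs": {"motion": [[[0,-0.1,0,-0.04,0,0,1],[0,-0.1,0,-0.04,0,0,1],[0,-0.1,0,-0.04,0,0,1],[0,-0.1,0,-0.04,0,0,1],[0,-0.1,0,-0.04,0,0,1]]]}}

```text
clock: 10.72
tool_pos: [0.612, -0.0906, 0.0909]
eef_rot: [0.323, -0.628, 0.63, -0.322]
contact_force: [-0.5, -6.2, -0.4]
opening: 0.006
```

```bash
python3 -c "
from h import *
pol()"
```

```text
polar deg 321.10 r 0.0980 z 0.0909 | pushdir-tangent deg 3.2 | Ftan -5.1 Frad 3.5 Fz -0.4 Falongtool -5.3 t 10.72
```

The force is easing from about 10 to 5 N, so the ramp into the notch began near 316° and I expect the seat near 325–326°. I'll use finer steps now.

Emit:
{"fn": "send_rows", "kwargs": {"motion": [[[0,-0.07,0,-0.025,0,0,1],[0,-0.07,0,-0.025,0,0,1],[0,-0.07,0,-0.025,0,0,1],[0,-0.07,0,-0.025,0,0,1],[0,-0.07,0,-0.025,0,0,1]]]}}

```text
clock: 11.13
tool_pos: [0.6137, -0.0885, 0.0909]
eef_rot: [0.332, -0.624, 0.626, -0.331]
contact_force: [-0.7, -4.7, -0.1]
opening: 0.008
```

```bash
python3 -c "
from h import *
pol()"
```

```text
polar deg 322.67 r 0.0981 z 0.0909 | pushdir-tangent deg 3.2 | Ftan -4.2 Frad 2.3 Fz -0.1 Falongtool -4.3 t 11.13
```

Emit:
{"fn": "send_rows", "kwargs": {"motion": [[[0,-0.07,0,-0.025,0,0,1],[0,-0.07,0,-0.025,0,0,1],[0,-0.07,0,-0.025,0,0,1],[0,-0.07,0,-0.025,0,0,1],[0,-0.07,0,-0.025,0,0,1]]]}}

```text
clock: 11.55
tool_pos: [0.6153, -0.0865, 0.0909]
eef_rot: [0.341, -0.619, 0.621, -0.339]
contact_force: [-0.6, -5.4, -0.9]
opening: 0.008
```

```bash
python3 -c "
from h import *
pol()"
```

```text
polar deg 324.13 r 0.0982 z 0.0909 | pushdir-tangent deg 3.3 | Ftan -4.7 Frad 2.7 Fz -0.9 Falongtool -4.8 t 11.55
```

Emit:
{"fn": "send_rows", "kwargs": {"motion": [[[0,-0.05,0,-0.02,0,0,1],[0,-0.05,0,-0.02,0,0,1],[0,-0.05,0,-0.02,0,0,1],[0,-0.05,0,-0.02,0,0,1],[0,-0.05,0,-0.02,0,0,1]]]}}

```text
clock: 11.97
tool_pos: [0.6164, -0.0849, 0.091]
eef_rot: [0.347, -0.615, 0.618, -0.346]
contact_force: [-0.6, -6.0, -0.7]
opening: 0.002
```

```bash
python3 -c "
from h import *
pol()"
```

```text
polar deg 325.31 r 0.0982 z 0.0910 | pushdir-tangent deg 3.3 | Ftan -5.3 Frad 2.9 Fz -0.7 Falongtool -5.4 t 11.97
```

Emit:
{"fn": "send_rows", "kwargs": {"motion": [[[0,-0.05,0,-0.02,0,0,1],[0,-0.05,0,-0.02,0,0,1],[0,-0.05,0,-0.02,0,0,1],[0,-0.05,0,-0.02,0,0,1],[0,-0.05,0,-0.02,0,0,1]]]}}

```text
clock: 12.38
tool_pos: [0.6176, -0.0832, 0.091]
eef_rot: [0.353, -0.612, 0.614, -0.352]
contact_force: [-0.2, -5.5, 0.2]
opening: 0.001
```

```bash
python3 -c "
from h import *
pol()"
```

```text
polar deg 326.50 r 0.0982 z 0.0910 | pushdir-tangent deg 3.3 | Ftan -4.7 Frad 2.9 Fz 0.2 Falongtool -4.9 t 12.38
```

Emit:
{"fn": "send_rows", "kwargs": {"motion": [[[0,-0.05,0,-0.02,0,0,1],[0,-0.05,0,-0.02,0,0,1],[0,-0.05,0,-0.02,0,0,1],[0,-0.05,0,-0.02,0,0,1],[0,-0.05,0,-0.02,0,0,1]]]}}

```text
clock: 12.8
tool_pos: [0.6184, -0.0819, 0.0909]
eef_rot: [0.359, -0.608, 0.611, -0.358]
contact_force: [-0.7, -4.9, -0.8]
opening: 0.006
```

```bash
python3 -c "
from h import *
pol()"
```

```text
polar deg 327.41 r 0.0982 z 0.0909 | pushdir-tangent deg 3.5 | Ftan -4.5 Frad 2.1 Fz -0.8 Falongtool -4.6 t 12.80
```

Emit:
{"fn": "send_rows", "kwargs": {"motion": [[[0,-0.05,0,-0.02,0,0,1],[0,-0.05,0,-0.02,0,0,1],[0,-0.05,0,-0.02,0,0,1],[0,-0.05,0,-0.02,0,0,1],[0,-0.05,0,-0.02,0,0,1]]]}}

```text
clock: 13.22
tool_pos: [0.6191, -0.081, 0.091]
eef_rot: [0.365, -0.604, 0.608, -0.363]
contact_force: [-1.2, -8.4, 0.2]
opening: 0.001
```

```bash
python3 -c "
from h import *
pol()"
```

```text
polar deg 328.06 r 0.0983 z 0.0910 | pushdir-tangent deg 4.0 | Ftan -7.7 Frad 3.4 Fz 0.2 Falongtool -8.0 t 13.22
```

The force is rising and the motion is stalling near 328°. That looks like the far side of the notch, so I'll press gently a little more to confirm.

Emit:
{"fn": "send_rows", "kwargs": {"motion": [[[0,-0.03,0,-0.015,0,0,1],[0,-0.03,0,-0.015,0,0,1],[0,-0.03,0,-0.015,0,0,1],[0,-0.03,0,-0.015,0,0,1],[0,-0.03,0,-0.015,0,0,1]]]}}

```text
clock: 13.63
tool_pos: [0.6196, -0.0805, 0.091]
eef_rot: [0.369, -0.602, 0.606, -0.366]
contact_force: [-1.2, -7.9, 0.2]
opening: 0.001
```

```bash
python3 -c "
from h import *
pol()"
```

```text
polar deg 328.44 r 0.0984 z 0.0910 | pushdir-tangent deg 4.2 | Ftan -7.3 Frad 3.1 Fz 0.2 Falongtool -7.5 t 13.63
```

Emit:
{"fn": "send_rows", "kwargs": {"motion": [[[0,-0.02,0,-0.01,0,0,1],[0,-0.02,0,-0.01,0,0,1],[0,-0.02,0,-0.01,0,0,1],[0,-0.02,0,-0.01,0,0,1],[0,-0.02,0,-0.01,0,0,1]]]}}

```text
clock: 14.05
tool_pos: [0.62, -0.0798, 0.091]
eef_rot: [0.371, -0.601, 0.604, -0.369]
contact_force: [-1.5, -9.2, -0.8]
opening: 0.007
```

```bash
python3 -c "
from h import *
pol()"
```

```text
polar deg 328.92 r 0.0984 z 0.0910 | pushdir-tangent deg 4.2 | Ftan -8.6 Frad 3.5 Fz -0.8 Falongtool -8.8 t 14.05
```

Emit:
{"fn": "send_rows", "kwargs": {"motion": [[[0,-0.03,0,-0.015,0,0,1],[0,-0.03,0,-0.015,0,0,1],[0,-0.03,0,-0.015,0,0,1],[0,-0.03,0,-0.015,0,0,1],[0,-0.03,0,-0.015,0,0,1]]]}}

```text
clock: 14.47
tool_pos: [0.6205, -0.0789, 0.091]
eef_rot: [0.375, -0.598, 0.602, -0.372]
contact_force: [-1.8, -10.4, -0.7]
opening: 0.006
```

```bash
python3 -c "
from h import *
pol()"
```

```text
polar deg 329.50 r 0.0984 z 0.0910 | pushdir-tangent deg 4.3 | Ftan -9.9 Frad 3.7 Fz -0.7 Falongtool -10.2 t 14.47
```

Emit:
{"fn": "send_rows", "kwargs": {"motion": [[[0,-0.03,0,-0.015,0,0,1],[0,-0.03,0,-0.015,0,0,1],[0,-0.03,0,-0.015,0,0,1],[0,-0.03,0,-0.015,0,0,1],[0,-0.03,0,-0.015,0,0,1]]]}}

```text
clock: 14.88
tool_pos: [0.6208, -0.0787, 0.091]
eef_rot: [0.379, -0.596, 0.601, -0.375]
contact_force: [-2.7, -11.9, -0.5]
opening: 0.005
```

```bash
python3 -c "
from h import *
pol()"
```

```text
polar deg 329.71 r 0.0985 z 0.0910 | pushdir-tangent deg 4.7 | Ftan -11.6 Frad 3.7 Fz -0.5 Falongtool -11.8 t 14.88
```

Emit:
{"fn": "send_rows", "kwargs": {"motion": [[[0,-0.02,0,-0.015,0,0,1],[0,-0.02,0,-0.015,0,0,1],[0,-0.02,0,-0.015,0,0,1],[0,-0.02,0,-0.015,0,0,1],[0,-0.02,0,-0.015,0,0,1]]]}}

```text
clock: 15.3
tool_pos: [0.6209, -0.0784, 0.091]
eef_rot: [0.382, -0.594, 0.599, -0.377]
contact_force: [-2.8, -13.2, -0.0]
opening: 0.007
```

```bash
python3 -c "
from h import *
pol()"
```

```text
polar deg 329.88 r 0.0985 z 0.0910 | pushdir-tangent deg 5.0 | Ftan -12.8 Frad 4.2 Fz -0.0 Falongtool -13.1 t 15.30
```

Emit:
{"fn": "send_rows", "kwargs": {"motion": [[[0,0,0,0,0,0,1],[0,0,0,0,0,0,1],[0,0,0,0,0,0,1],[0,0,0,0,0,0,1],[0,0,0,0,0,0,1]]]}}

```text
clock: 15.72
tool_pos: [0.6209, -0.0785, 0.091]
eef_rot: [0.382, -0.594, 0.599, -0.377]
contact_force: [-2.9, -12.7, 1.1]
opening: 0.005
```

```bash
python3 -c "
from h import *
pol()"
```

```text
polar deg 329.87 r 0.0985 z 0.0910 | pushdir-tangent deg 5.0 | Ftan -12.4 Frad 3.9 Fz 1.1 Falongtool -12.7 t 15.72
```

Emit:
{"fn": "send_rows", "kwargs": {"motion": [[[0,-0.02,0,-0.02,0,0,1],[0,-0.02,0,-0.02,0,0,1],[0,-0.02,0,-0.02,0,0,1],[0,0,0,-0.02,0,0,1],[0,0,0,0,0,0,1]]]}}

```text
clock: 16.13
tool_pos: [0.6211, -0.0781, 0.091]
eef_rot: [0.383, -0.593, 0.599, -0.377]
contact_force: [-3.6, -14.2, 1.0]
opening: 0.008
```

```bash
python3 -c "
from h import *
pol()"
```

```text
polar deg 330.11 r 0.0986 z 0.0910 | pushdir-tangent deg 5.0 | Ftan -14.1 Frad 4.0 Fz 1.0 Falongtool -14.4 t 16.13
```

It holds at about 14 N with almost no motion, so the disc is against the far side of the notch. I'll back off, lift and look.

Emit:
{"fn": "send_rows", "kwargs": {"motion": [[[0,0,0,0.3,0,0,1],[0,0,0,0.5,0,0,1],[0,0,0,0.5,0,0,1],[0,0,0,0,-0.6,0,1],[0,0,0,0,-1,0,1]]]}}

```text
clock: 16.55
tool_pos: [0.6106, -0.0923, 0.1221]
eef_rot: [-0.383, 0.596, -0.594, 0.381]
contact_force: [0.0, 0.7, -0.3]
opening: 0.006
```

Emit:
{"fn": "send_rows", "kwargs": {"motion": [[[0,0,0,0,-1,0,1],[0,0,0,0,-1,0,1],[0,0,0,0,-1,0,1],[0,0,0,0,-0.5,0,1],[0,0,0,0,0,0,1]]]}}

```text
clock: 16.97
tool_pos: [0.6143, -0.092, 0.196]
eef_rot: [0.38, -0.594, 0.596, -0.384]
contact_force: [-0.6, -0.6, -0.2]
opening: 0.008
```

Run:
```python
from h import *
from plant import imaging
p=np.r_[hub+Rb@[0,-.205],.19]
plan(p,70.5+180)
for n in ("top","side"):
    s=imaging.snapshot(n); np.savez(n+"3.npz",**{k:np.array(v) for k,v in s.items()})
    im=s["img"][:,:,::-1]
    a=im[170:310,185:385] if n=="top" else im[150:300,165:345]
    cv2.imwrite(f"pics/{n}3.png",cv2.resize(a,None,fx=4,fy=4,interpolation=cv2.INTER_CUBIC))
```

```text
pos [ 0.6143 -0.092   0.196 ] dP [-0.1471 -0.1303 -0.006 ]
xaxis ang -114.6 tool shift /.02: [ 8.98  0.26 -3.98] turn/.08: [-0.07 -1.1  -0.03]
shift in target frame /.02 [ 8.59  0.3  -4.76]
F [-0.56 -0.63 -0.24] q [-0.01  0.72  0.16  1.63 -0.15  0.79 -0.22] t 16.97
```

View pics/side3.png

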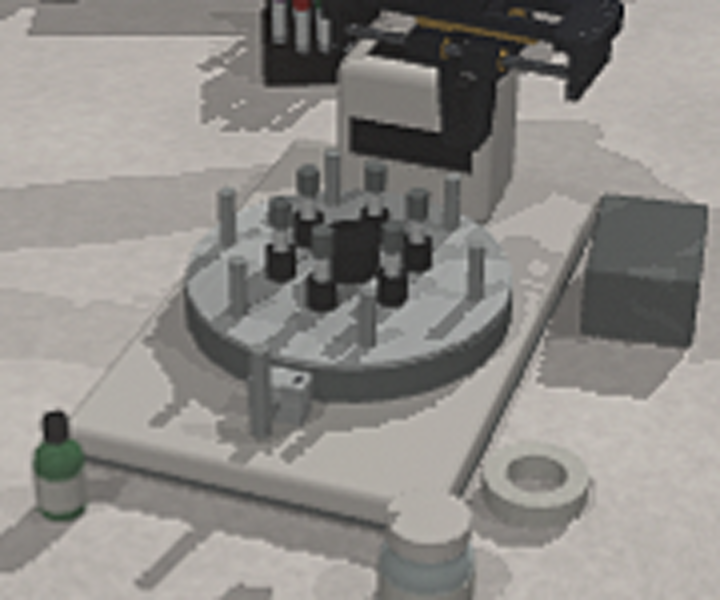

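View pics/top3.png

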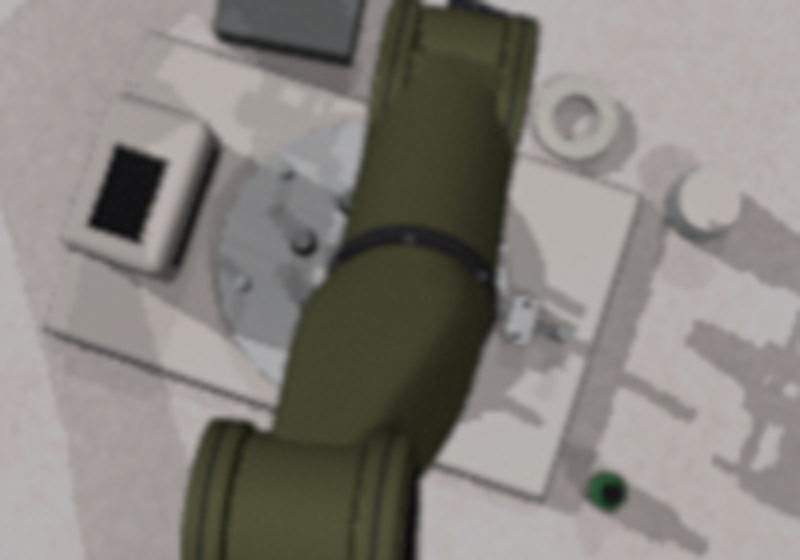

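In the side view the pegs have turned about 27°, the carousel reads near -0.05 by estimate, and the bystanders are unmoved. The bolt post shows at (260,390) in the side crop. Next I'll move behind the post.

Emit:
{"fn": "send_rows", "kwargs": {"motion": [[[0,-0.55,0,0,0,0,1],[0,-0.55,0,0,0,0,1],[0,0,0,0.8,0,-0.45,1],[0,0,0,0.9,0,-0.5,1],[0,0,0,0.9,0,-0.5,1]]]}}

```text
clock: 17.48
tool_pos: [0.5663, -0.1312, 0.1912]
eef_rot: [-0.409, 0.578, -0.576, 0.408]
contact_force: [0.0, -0.8, -0.4]
opening: 0.003
```

Emit:
{"fn": "send_rows", "kwargs": {"motion": [[[0,0,0,0.9,0,-0.5,1],[0,0,0,0.9,0,-0.5,1],[0,0,0,0.9,0,-0.5,1],[0,0,0,0.9,0,-0.5,1],[0,0,0,0.9,0,-0.5,1]]]}}

```text
clock: 17.9
tool_pos: [0.4887, -0.1997, 0.1915]
eef_rot: [-0.409, 0.578, -0.577, 0.407]
contact_force: [-0.0, 1.0, 0.2]
opening: 0.009
```

Emit:
{"fn": "send_rows", "kwargs": {"motion": [[[0,0,0,0.9,0,-0.5,1],[0,0,0,0.6,0,-0.35,1],[0,0,0,0,0,0,1],[0,0,0,0,0,0,1],[0,0,0,0,0,0,1]]]}}

```text
clock: 18.32
tool_pos: [0.4652, -0.2211, 0.1923]
eef_rot: [-0.408, 0.578, -0.577, 0.408]
contact_force: [-0.4, 0.6, -0.4]
opening: 0.008
```

Run:
```python
from h import *
from plant import imaging
p=np.r_[hub+Rb@[0,-.205],.08]
plan(p,70.5+180)
for n in ("top","side"):
    s=imaging.snapshot(n); np.savez(n+"4.npz",**{k:np.array(v) for k,v in s.items()})
    im=s["img"][:,:,::-1]
    a=im[170:310,185:385] if n=="top" else im[150:300,165:345]
    cv2.imwrite(f"pics/{n}4.png",cv2.resize(a,None,fx=4,fy=4,interpolation=cv2.INTER_CUBIC))
```

```text
pos [ 0.4652 -0.2211  0.1923] dP [ 0.0021 -0.0012 -0.1123]
xaxis ang -109.5 tool shift /.02: [0.03 5.61 0.12] turn/.08: [ 0.01  0.01 -0.01]
shift in target frame /.02 [0.02 5.61 0.12]
F [-0.38  0.63 -0.44] q [ 0.3   0.6   0.09  1.94 -0.09  0.6   0.11] t 18.32
```

View pics/side4.png

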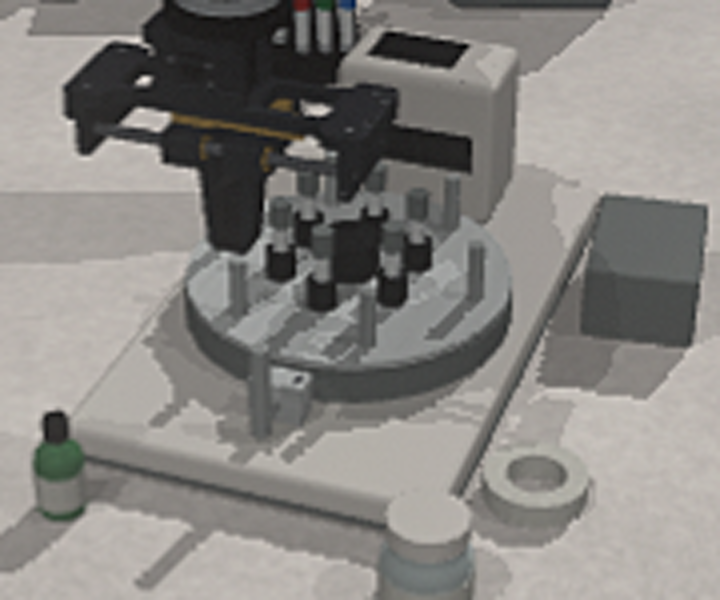

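View pics/top4.png

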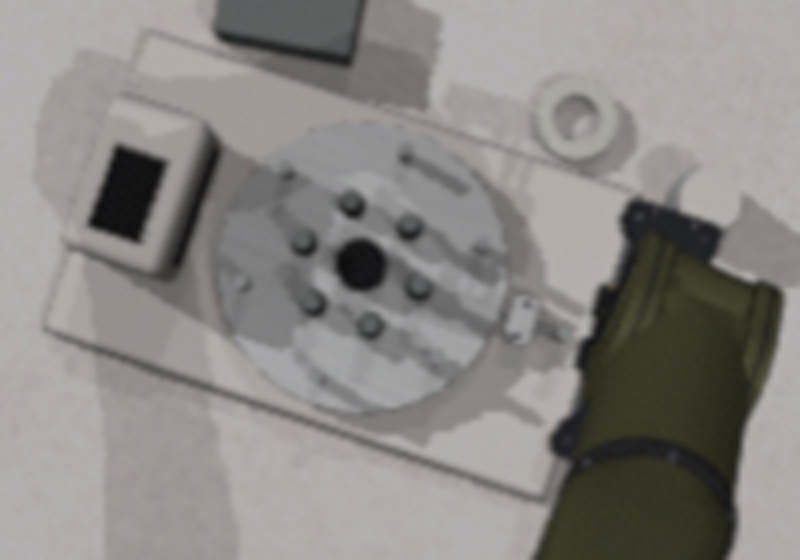

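The fingers are above and behind the post, and the top view shows the post clear at (562,333). I'll descend 112 mm and then push towards the disc.

Emit:
{"fn": "send_rows", "kwargs": {"motion": [[[0,0,0,0,0.5,0.1,1],[0,0,0,0,0.9,0,1],[0,0,0,0,0.9,0,1],[0,0,0,0,0.9,0,1],[0,0,0,0,0.6,0,1]]]}}

```text
clock: 18.83
tool_pos: [0.4662, -0.2219, 0.1147]
eef_rot: [-0.408, 0.578, -0.577, 0.408]
contact_force: [-0.9, 0.1, -0.0]
opening: 0.008
```

Emit:
{"fn": "send_rows", "kwargs": {"motion": [[[0,0,0,0,0.6,0,1],[0,0,0,0,0.6,0,1],[0,0,0,0,0.4,0,1],[0,0,0,0,0.2,0,1],[0,0,0,0,0,0,1]]]}}

```text
clock: 19.25
tool_pos: [0.4661, -0.2224, 0.0798]
eef_rot: [-0.408, 0.578, -0.577, 0.408]
contact_force: [-0.5, 0.2, 0.0]
opening: 0.006
```

Emit:
{"fn": "send_rows", "kwargs": {"motion": [[[0,0,0,-0.1,0,0,1],[0,0,0,-0.1,0,0,1],[0,0,0,-0.1,0,0,1],[0,0,0,-0.1,0,0,1],[0,0,0,-0.1,0,0,1]]]}}

```text
clock: 19.67
tool_pos: [0.47, -0.2133, 0.0813]
eef_rot: [0.408, -0.577, 0.578, -0.408]
contact_force: [0.2, -0.4, -0.8]
opening: 0.004
```

```bash
cat >> h.py <<'E'
def bl():
    from plant import get_state
    st=get_state(); R=Ro.from_quat(st["eef_rot"]).as_matrix()
    b=Rb.T@(st["tool_pos"][:2]-hub); F=Rb.T@st["contact_force"][:2]
    print("base xy",b.round(4),"z",st["tool_pos"][2].round(4),"Fbase xy",F.round(1),"Fz",st["contact_force"][2].round(1),"pushdir dev",(np.degrees(np.arctan2(-R[1,0],-R[0,0]))-70.5).round(1),"t",round(st["clock"],2))
E
python3 -c "
from h import *
bl()"
```

```text
base xy [-0.0004 -0.1957] z 0.0813 Fbase xy [ 0.3 -0.3] Fz -0.8 pushdir dev -0.0 t 19.67
```

Emit:
{"fn": "send_rows", "kwargs": {"motion": [[[0,0,0,-0.05,0,0,1],[0,0,0,-0.05,0,0,1],[0,0,0,-0.05,0,0,1],[0,0,0,-0.05,0,0,1],[0,0,0,-0.05,0,0,1]]]}}

```text
clock: 20.08
tool_pos: [0.4713, -0.2088, 0.0809]
eef_rot: [-0.408, 0.578, -0.578, 0.408]
contact_force: [-0.2, -0.5, 0.1]
opening: 0.006
```

```bash
python3 -c "
from h import *
bl()"
```

```text
base xy [-0.0007 -0.191 ] z 0.0809 Fbase xy [-0.1 -0.5] Fz 0.1 pushdir dev -0.1 t 20.08
```

Emit:
{"fn": "send_rows", "kwargs": {"motion": [[[0,0,0,-0.04,0,0,1],[0,0,0,-0.04,0,0,1],[0,0,0,-0.04,0,0,1],[0,0,0,-0.04,0,0,1],[0,0,0,-0.04,0,0,1]]]}}

```text
clock: 20.5
tool_pos: [0.4727, -0.205, 0.0809]
eef_rot: [0.408, -0.578, 0.578, -0.408]
contact_force: [-0.7, -1.0, 0.9]
opening: 0.005
```

```bash
python3 -c "
from h import *
bl()"
```

```text
base xy [-0.0007 -0.187 ] z 0.0809 Fbase xy [-0.4 -1.2] Fz 0.9 pushdir dev -0.0 t 20.5
```

Emit:
{"fn": "send_rows", "kwargs": {"motion": [[[0,0,0,-0.04,0,0,1],[0,0,0,-0.04,0,0,1],[0,0,0,-0.04,0,0,1],[0,0,0,-0.04,0,0,1],[0,0,0,-0.04,0,0,1]]]}}

```text
clock: 20.92
tool_pos: [0.4738, -0.2017, 0.0809]
eef_rot: [0.408, -0.578, 0.578, -0.408]
contact_force: [-1.4, -3.4, 0.6]
opening: 0.006
```

```bash
python3 -c "
from h import *
bl()"
```

```text
base xy [-0.0007 -0.1835] z 0.0809 Fbase xy [-0.2 -3.7] Fz 0.6 pushdir dev -0.1 t 20.92
```

Emit:
{"fn": "send_rows", "kwargs": {"motion": [[[0,0,0,-0.04,0,0,1],[0,0,0,-0.04,0,0,1],[0,0,0,-0.04,0,0,1],[0,0,0,-0.04,0,0,1],[0,0,0,-0.04,0,0,1]]]}}

```text
clock: 21.33
tool_pos: [0.4754, -0.1974, 0.0809]
eef_rot: [0.408, -0.578, 0.578, -0.408]
contact_force: [-1.3, -2.4, 0.0]
opening: 0.002
```

```bash
python3 -c "
from h import *
bl()"
```

```text
base xy [-0.0006 -0.1789] z 0.0809 Fbase xy [-0.5 -2.7] Fz 0.0 pushdir dev -0.0 t 21.33
```

Emit:
{"fn": "send_rows", "kwargs": {"motion": [[[0,0,0,-0.04,0,0,1],[0,0,0,-0.04,0,0,1],[0,0,0,-0.04,0,0,1],[0,0,0,-0.04,0,0,1],[0,0,0,-0.04,0,0,1]]]}}

```text
clock: 21.75
tool_pos: [0.4767, -0.1937, 0.0809]
eef_rot: [0.408, -0.578, 0.578, -0.408]
contact_force: [-0.5, -2.9, -0.6]
opening: 0.006
```

```bash
python3 -c "
from h import *
bl()"
```

```text
base xy [-0.0006 -0.1749] z 0.0809 Fbase xy [ 0.5 -2.8] Fz -0.6 pushdir dev -0.0 t 21.75
```

It slides on at about 3 N and is already past the 6 mm stop depth, so it is entering the slot.

Emit:
{"fn": "send_rows", "kwargs": {"motion": [[[0,0,0,-0.04,0,0,1],[0,0,0,-0.04,0,0,1],[0,0,0,-0.04,0,0,1],[0,0,0,-0.04,0,0,1],[0,0,0,-0.04,0,0,1]]]}}

```text
clock: 22.17
tool_pos: [0.4779, -0.1904, 0.0809]
eef_rot: [0.408, -0.578, 0.578, -0.408]
contact_force: [-1.6, -4.5, -0.4]
opening: 0.009
```

```bash
python3 -c "
from h import *
bl()"
```

```text
base xy [-0.0006 -0.1714] z 0.0809 Fbase xy [ 0.  -4.7] Fz -0.4 pushdir dev -0.1 t 22.17
```

Emit:
{"fn": "send_rows", "kwargs": {"motion": [[[0,0,0,-0.04,0,0,1],[0,0,0,-0.04,0,0,1],[0,0,0,-0.04,0,0,1],[0,0,0,-0.04,0,0,1],[0,0,0,-0.04,0,0,1]]]}}

```text
clock: 22.58
tool_pos: [0.478, -0.1899, 0.0811]
eef_rot: [0.408, -0.577, 0.579, -0.406]
contact_force: [-3.9, -13.5, 1.0]
opening: 0.004
```

```bash
python3 -c "
from h import *
bl()"
```

```text
base xy [-0.0007 -0.1709] z 0.0811 Fbase xy [  0.8 -14. ] Fz 1.0 pushdir dev -0.3 t 22.58
```

Hard stop at 14 N after about 16 mm of travel. I'll withdraw away from the post, then up.

Emit:
{"fn": "send_rows", "kwargs": {"motion": [[[0,0,0,0.3,0,0,1],[0,0,0,0.6,0,0,1],[0,0,0,0.6,0,0,1],[0,0,0,0.3,-0.2,0,1],[0,0,0,0,-0.8,0,1]]]}}

```text
clock: 23.0
tool_pos: [0.4657, -0.2198, 0.0996]
eef_rot: [-0.408, 0.579, -0.576, 0.407]
contact_force: [0.2, -0.4, 0.1]
opening: 0.004
```

Emit:
{"fn": "send_rows", "kwargs": {"motion": [[[0,0,0,0,-1,0,1],[0,0,0,0,-1,0,1],[0,0,0,0.3,-1,0,1],[0,0,0,0.8,-1,0,1],[0,0,0,0.8,0,0,1]]]}}

```text
clock: 23.42
tool_pos: [0.4572, -0.2551, 0.1844]
eef_rot: [0.407, -0.575, 0.578, -0.411]
contact_force: [0.4, -0.1, -0.5]
opening: 0.008
```

Emit:
{"fn": "send_rows", "kwargs": {"motion": [[[0,0,0,0.8,0,0,1],[0,0,0,0.8,0,0,1],[0,0,0,0.3,0,0,1],[0,0,0,0,0,0,1],[0,0,0,0,0,0,1]]]}}

```text
clock: 23.83
tool_pos: [0.4423, -0.2904, 0.1808]
eef_rot: [-0.408, 0.578, -0.577, 0.408]
contact_force: [0.9, 0.2, 0.1]
opening: 0.004
```

Run:
```python
from h import *
from plant import imaging
bl()
ims=[]
for n in ("top","side"):
    s=imaging.snapshot(n); np.savez(n+"5.npz",**{k:np.array(v) for k,v in s.items()})
    im=s["img"][:,:,::-1]
    a=im[170:310,185:385] if n=="top" else im[150:300,165:345]
    cv2.imwrite(f"pics/{n}5.png",cv2.resize(a,None,fx=4,fy=4,interpolation=cv2.INTER_CUBIC))
    cv2.imwrite(f"pics/{n}5full.png",im)
```

```text
base xy [-0.0008 -0.2776] z 0.1808 Fbase xy [0.7 0.5] Fz 0.1 pushdir dev -0.0 t 23.83
```

View pics/side5.png

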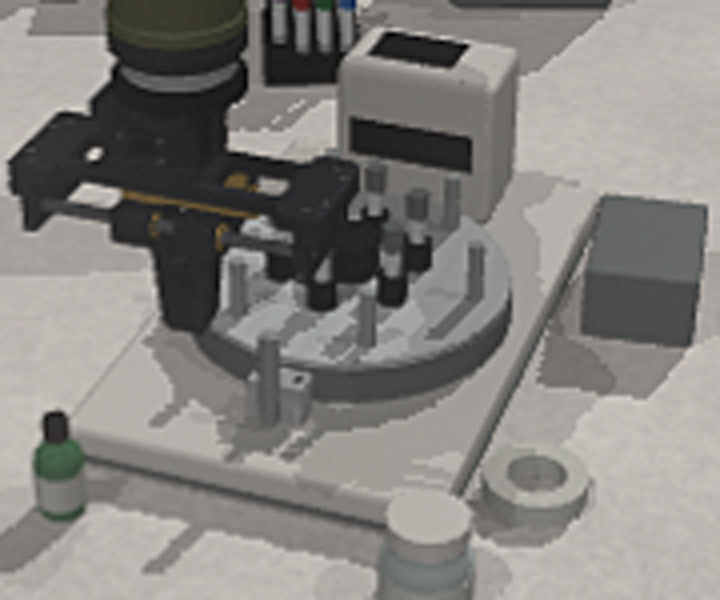

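View pics/top5.png

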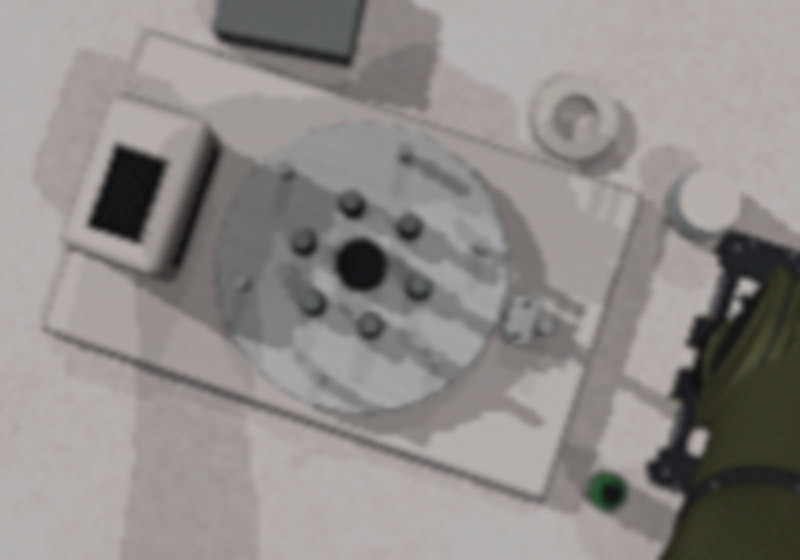

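View pics/side5full.png

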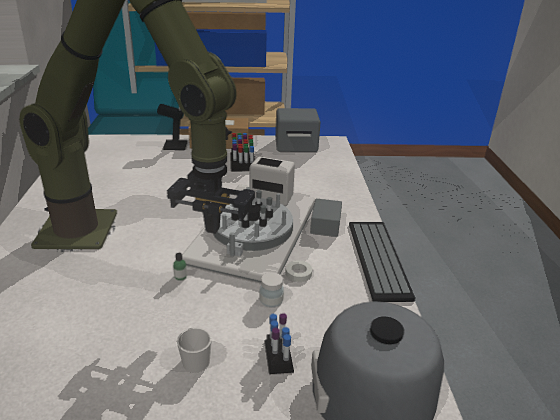

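In the top crop the post has moved from (562,333) to (543,327), about 15 mm towards the disc, and it now stands against the guide block. The bystanders are unmoved and the gripper is clear, so I'll hand the job in.

Run:
```python
from h import *
T=load("top5"); t=lambda x,y:((x+.5)/4-.5+185,(y+.5)/4-.5+170)
a=onz(T,*t(562,333),.105);b=onz(T,*t(543,327),.105); print(Rb.T@(b-a)[:2])
for p in [(287,174),(407,157),(241,284),(483,248)]:
    P=onz(T,*t(*p),.108)[:2]-hub; print(np.hypot(*P).round(4),np.radians((np.degrees(np.arctan2(P[1],P[0]))-160.5+30)%60-30).round(3))
from plant import job; print(job.finish_job())
```

```text
[-0.00017246  0.01586103]
0.0946 -0.027
0.0929 -0.072
0.0986 -0.041
0.0967 -0.074
the job is handed in; nothing more can be done
None
```

The disc is seated in the next detent and the locking bolt is home. I handed the job in at about 24 s, with the gripper clear and touching nothing.

- **Disc:** With the gripper shut, I pushed it round anticlockwise by one peg, from about -0.54 to about -0.05 rad, which lies within the range given for the next detent. It took about 10 N, eased to about 5 N, then rose at the notch's far side. It held at about 14 N, the highest reading, with almost no motion.
- **Bolt:** It slid in at about 3 N, past the 6 mm point where it would stop if the disc were not seated, to a hard stop at about 14 N. The top camera shows the post moved 15.9 mm, which fits fully home from an unknown 0 to 3 mm start. The exact bolt position was not measured directly.
- **Surroundings:** In the last pictures the things beside the turntable stand where they were. I checked this by eye and did not measure it.
- **Disagreements:** The two cameras differed by up to about 12 mm on the bolt post's position, so I used their mean and found contact by feel. The final disc angle read between -0.03 and -0.07 rad depending on the peg, and the peg radii came out 93 to 99 mm against 98 mm. I put both down to image noise.

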